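Find the stamped sample carrier and push it to dispatch

TASK

Check the underside of both blue sample carriers: with the fingertips push the left one's handle bar towards the robot until the carrier tips up about 45 degrees on its near edge, keep it there for a second, let it back down, then do the same with the right one (left and right as the robot sees them). Then push the carrier that has the red stamp underneath away along the bench until its whole flat base stands inside the yellow-bordered dispatch lane. Never lift a carrier off the bench or knock one over, leave the unstamped one standing about where it was, and do not disturb the other things.

Things in the scene. Friction and masses are not known exactly. Their poses are not given: they have to be found in the camera images.
- crate_a: blue carrier, rim 60 mm up, flat base 70 (x) x 140 (y) mm; near face upright, far underside raked up at 50 deg to a nose 72 mm beyond the origin. Six fixed vials (tops 72 mm). Black round handle bar, 12 mm thick, free length 120 along y, above the origin, centre 150 mm up. Origin: centre of the base underside; x away from the robot (within 0.25 rad), z up. 0.4 to 0.85 kg. Looks like crate_b
- crate_b: Second carrier, same make and axes. They swap sides from run to run: one at y > 0 (left), one at y < 0 (right). Pushed at the bar towards the robot, a carrier tips about its near lower edge rather than slides, falls back by itself if released below about 55 degrees, and goes over beyond about 65. Pushed low on its near face it slides.
- stamp (a point): centre of the red stamp (red oblong 90 x 46 mm with a white frame line in it) on the white raked underside of the stamped carrier, 54 mm in x and 26 mm up from that carrier's origin; the other's underside is plain white. Hidden from above while the carrier stands; tipped 45 degrees towards the robot, the raked underside faces the far side of the bench.
- crate_a_nl (a point): near left corner of crate_a's flat base (x -35, y +70, z 0 mm in its frame); near is the robot's side
- crate_a_nr (a point): near right corner of crate_a's flat base (x -35, y -70, z 0 mm in its frame); near is the robot's side
- crate_a_fl (a point): far left corner of crate_a's flat base (x +35, y +70, z 0 mm in its frame); near is the robot's side
- crate_a_fr (a point): far right corner of crate_a's flat base (x +35, y -70, z 0 mm in its frame); near is the robot's side
- crate_b_nl (a point): near left corner of crate_b's flat base (x -35, y +70, z 0 mm in its frame); near is the robot's side
- crate_b_nr (a point): near right corner of crate_b's flat base (x -35, y -70, z 0 mm in its frame); near is the robot's side
- crate_b_fl (a point): far left corner of crate_b's flat base (x +35, y +70, z 0 mm in its frame); near is the robot's side
- crate_b_fr (a point): far right corner of crate_b's flat base (x +35, y -70, z 0 mm in its frame); near is the robot's side
- lane: dispatch lane: flat grey strip with yellow border lying on the bench beyond the carriers, 140 mm (its x, away from the robot) by 760 mm (its y), borders included, no height. Origin: its centre, on the bench.
- jar: small amber jar, 40 mm across, 60 mm high, between the carriers' near ends; leave alone. Origin: centre of its underside
- reagent: amber bottle with blue cap, 66 mm across, 150 mm high, on the left; leave alone. Origin: centre of its underside
- beaker: glass beaker, 70 mm across, 90 mm high, on the left; leave alone. Origin: centre of its underside
- gasket: black rubber ring lying flat, 90 mm across, 8 mm high, on the right; leave alone. Origin: centre of its underside
- driver: yellow-handled screwdriver, 160 mm long, lying between the carriers; leave alone. Origin: on the bench under its middle
- can: aluminium can, 60 mm across, 100 mm high, on the right; leave alone. Origin: centre of its underside
There are look-alikes about, which are no part of the job. Leave any green or purple look-alike of the crate_a alone.

How it is judged:
By the outcome, as a careful person would: the job done as asked, in the order asked, and still so for the second after the job is handed in, with the robot touching nothing.
It also fails if it takes over 72 s, if anything falls off the work surface, if the arm or the gripper's body presses on something with over 40 N, if the wrist force passes 120 N, or if a joint passes its speed limit or range.

ROBOT

A 6-joint arm with a two-finger parallel gripper is mounted at the origin on the work surface. World frame = base frame: x ahead of the robot, y to its left, z up, the work surface at z = 0. Lengths are in mm, angles in rad, forces in N, time in s.
With the tool pointing down it reaches from about 350 to 875 mm from the base axis. Payload 4.2 kg.
Tool frame: the origin (TCP) lies midway between the tips of the shut fingers; the grasp point (between the pads) lies 19 mm behind it (arm.grip_point_offset is the distance from the TCP to the grasp point, in mm); z points along the fingers, x is the direction in which the jaws open and shut, and the axes are right-handed (so a half turn about z gives the same grasp; the last joint's range is limited). The gripper opens to 85 mm and grips with 20 to 120 N. Pads are 22 mm wide; open, the fingers measure 114 mm over their backs; the gripper's body (76 mm by 85 mm) begins 54 mm behind the grasp point. The pads swing forward as they close: fully open they stand 13 mm farther back than shut.
Start: joints at [1.46, 0.385, 0.008, 0, -1.194, -0.259], TCP at [225.86, 582.74, 231.312] pointing down, gripper open.
Joint ranges: [-3.14, 3.14], [-1.21, 2.06], [-1.07, 1.41], [-3.16, 2.05], [-2.99, -0.16], [-3.1, 3.1]. Speed limits (rad/s): [2.79, 2.79, 3.14, 3.14, 3.14, 3.14].

INTERFACE

Orientations are given as a unit quaternion [x, y, z, w].
In Python, from bench import arm gives the robot as it stands.
- The arm moves only by the tool move_arm, never from a script. Its argument "targets" is a list of rows, each a list of 7 numbers: the shift along the tool's x, y, z in cm, then the turn, a rotation vector about the tool's x, y, z in degrees, then the closure in counts, from 0 (fully open) to 255 (shut). In form: [[x, y, z, wx, wy, wz, grip], ...]. A call has 1 to 20 rows; each row is the pose to reach, as a shift and turn from the pose commanded when the call began, along the tool's axes at that moment; what a row does not reach only later rows make up. A row lasts 1/8 s, in which the tool goes at most 62.5 mm and 10.7 degrees, less where a joint would pass 70% of its speed; a pose out of reach is approached as far as the arm can. A call with a gripper value outside its range is refused whole. The fingers move at their own pace and stop on an object; the grip force is fixed at half the most. Time passes only in rows, so rows that repeat a pose let the fingers close. It gives the time, the measured TCP pose, the force and the opening at its end, in the units of the state.
- arm.read_state(): the state, without advancing time (a new reading comes with each control period).
- arm.get_image(name): name is "scene" or "side" or "wrist"; returns (picture, depth): 480x640x3 uint8, blue, green, red; 480x640 float32, mm along the optical axis (not along the pixel's ray), 0 where there is no reading.
- arm.camera_params(name): a dict with "mtx" (3x3 intrinsics, pixels), "world_to_cam" (4x4, takes a point from world to camera coordinates); the wrist camera has in their place "mount" (4x4, takes a point from camera to tool coordinates, whose origin is the TCP and whose axes are the tool frame's). Camera axes: x right, y down, z forward; pixel columns grow to the right and rows downward; lengths in mm; the calibration is good to about 2 mm. A picture is of the moment at which its call begins: read the wrist's pose just before it. camera_params takes no time and is no camera call.
- arm.job_done(): hands the job in, once; it reports no verdict.
Trained networks look in the newest picture that a camera, given by its name, has taken for a name from the list of things; names that differ only in an ending like _2 or _b are one class to them, and where a whole thing is asked for, a point or a joint stands for the part that bears it (a point fixed in the world has none). Each returns a list of dicts, best first, with "score" (0 to 1); they miss things now and then, are a little off and sometimes report something else, mostly with a low value. They report only what shows in the picture. A call takes as long as a camera call. They do not tell look-alikes from the thing itself.
- arm.search_frame(thing, camera): "bbox" ([left, top, right, bottom] in pixels, round what is visible of it).
- arm.tip_of(thing, camera): "uv" ([column, row] in pixels: a listed point, or the origin of a listed thing).
The state is a dict: "clock": time; "joints": joint angles; "joint_vel": joint speeds; "joint_efforts": joint torques, N m; "position": TCP position; "ee_rot": TCP orientation; "contact_force": force on the tool from outside, world axes, zero at the start; "wrist_torque": the same for the moment, N m; "gripper_width": finger opening in mm.
Only numpy, scipy, OpenCV 4.12 (cv2) and the standard library are available. Lean on these libraries where they do the work, as an engineer would, in place of code of your own. Each camera call takes 0.05 s, during which the arm holds its last target.

## Working session

There is one attempt and no reset: what is moved stays moved. The work goes in short steps, Python scripts to look and compute and a tool call to move; the robot and the scene stay as the last step left them, time stands still between calls to the robot, and variables do not carry over. Pictures are saved under pics/ and viewed, and the job is handed in when it is done.

Besides the shell and the picture viewer there is one more tool, called after "Emit:" as name(argument=value, ...), one argument or row to a line, values as JSON. move_arm: Moves the arm, as the interface text tells. Its arguments: {"type":"object","properties":{"targets":{"type":"array","items":{"type":"array","items":{"type":"number"}}}},"required":["targets"]}

```bash
ls; mkdir -p pics
python3 - <<'E'
from bench import arm
import cv2,numpy as np
print(arm.read_state())
for n in ("scene","side","wrist"):
    im,d=arm.get_image(n); cv2.imwrite(f"pics/a_{n}.png",im); np.save(f"pics/a_{n}_d.npy",d)
    p=arm.camera_params(n); print(n,{k:np.round(v,3).tolist() for k,v in p.items()})
    if n!="wrist":
        for t in ("crate_a","lane"):
            print(t,arm.search_frame(t,n)); print(arm.tip_of(t,n))
E
```

```text
pics
{'clock': 0.0, 'joints': array([ 1.45960051e+00,  3.85605440e-01,  6.64143917e-03, -4.73117762e-04,
       -1.19397960e+00, -2.58572676e-01]), 'joint_vel': array([ 5.75688695e-05, -5.61496201e-04,  1.36062807e-04,  3.65607751e-05,
        6.83516974e-04,  8.48302024e-04]), 'joint_efforts': array([-5.96813225e-04, -3.92292738e+01,  1.88400936e+01,  4.18624476e+00,
       -4.60044030e-03,  5.50314994e-07]), 'position': array([225.67088929, 582.22951806, 230.20200974]), 'ee_rot': array([-5.64994200e-01,  8.25094148e-01, -6.69403124e-04, -8.67716821e-04]), 'contact_force': array([0.21125807, 0.21872242, 0.57445008]), 'wrist_torque': array([ 0.05645253, -0.02462133, -0.0406024 ]), 'gripper_width': 85.37161505355533}
scene {'mtx': [[579.088, 0.0, 327.802], [0.0, 579.088, 241.479], [0.0, 0.0, 1.0]], 'world_to_cam': [[-0.401, 0.916, 0.012, 179.017], [0.71, 0.319, -0.627, -336.38], [-0.579, -0.243, -0.779, 1681.317], [0.0, 0.0, 0.0, 1.0]]}
crate_a [{'bbox': [205.3, 185.4, 282.5, 263.3], 'score': 0.95}, {'bbox': [360.6, 247.6, 442.1, 323.2], 'score': 0.92}, {'bbox': [505.6, 174.4, 571.1, 
[... 985 characters left out ...]
': [348.2, 239.6, 402.3, 323.5], 'score': 0.62}, {'bbox': [346.1, 357.3, 373.8, 400.3], 'score': 0.2}]
[{'uv': [367.9, 300.2], 'score': 0.94}, {'uv': [242.1, 232.0], 'score': 0.87}, {'uv': [308.4, 144.3], 'score': 0.84}, {'uv': [195.1, 180.7], 'score': 0.59}]
lane [{'bbox': [322.2, 166.2, 480.6, 355.6], 'score': 0.65}, {'bbox': [349.3, 238.4, 406.7, 323.0], 'score': 0.59}]
[{'uv': [381.8, 243.3], 'score': 0.66}, {'uv': [373.8, 276.1], 'score': 0.4}, {'uv': [283.2, 172.9], 'score': 0.29}]
wrist {'mtx': [[390.299, 0.0, 323.588], [0.0, 390.299, 240.609], [0.0, 0.0, 1.0]], 'mount': [[1.0, 0.0, -0.001, 0.467], [-0.0, 0.949, 0.316, -80.731], [0.001, -0.316, 0.949, -144.491], [0.0, 0.0, 0.0, 1.0]]}
```

View pics/a_scene.png

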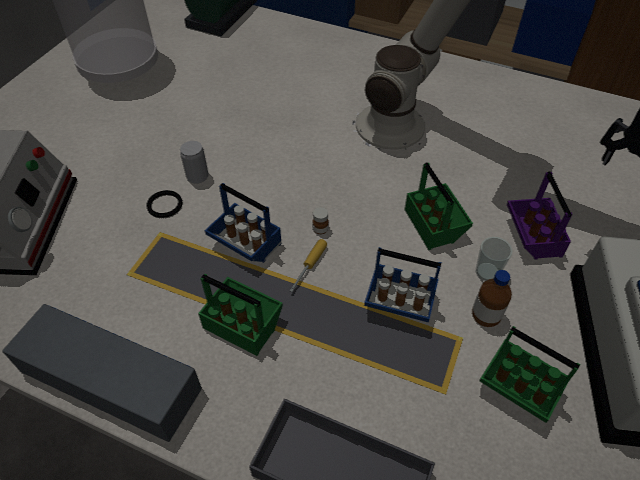

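View pics/a_side.png

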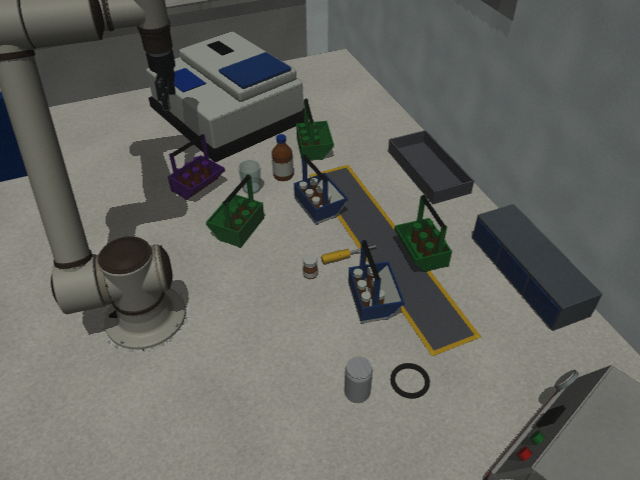

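View pics/a_wrist.png

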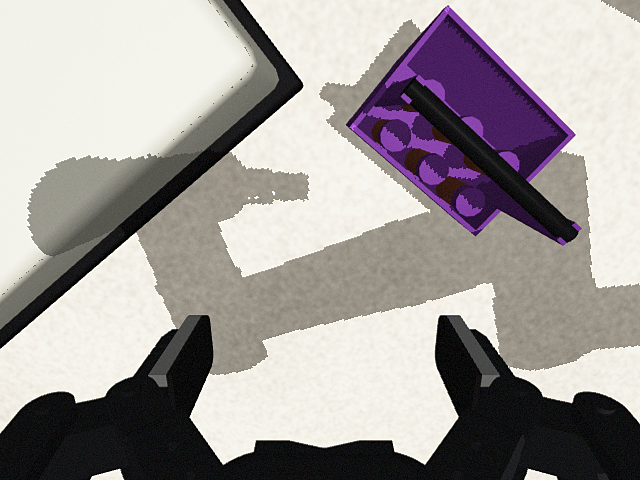

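The two blue carriers are at scene pixels (242,225), which is the robot's right, and (403,285), its left. The green and purple ones are look-alikes, and one green carrier stands on the lane at (240,315). Next I'll measure them using depth.

```bash
cat > h.py <<'E'
import numpy as np,cv2
from bench import arm
from scipy.spatial.transform import Rotation as R
def cloud(n,d):
    p=arm.camera_params(n);K=np.array(p["mtx"]);T=np.linalg.inv(np.array(p["world_to_cam"]))
    v,u=np.mgrid[0:480,0:640]
    X=np.stack([(u-K[0,2])/K[0,0]*d,(v-K[1,2])/K[1,1]*d,d,np.ones_like(d)],-1)@T.T
    X=X[...,:3]; X[d<=0]=np.nan; return X
def proj(n,P):
    p=arm.camera_params(n);K=np.array(p["mtx"]);T=np.array(p["world_to_cam"])
    c=np.c_[np.atleast_2d(P),np.ones(len(np.atleast_2d(P)))]@T.T
    q=c[:,:3]@K.T; return q[:,:2]/q[:,2:]
E
python3 - <<'E'
from h import *
for n in("scene","side"):
    d=np.load(f"pics/a_{n}_d.npy");im=cv2.imread(f"pics/a_{n}.png");X=cloud(n,d)
    hsv=cv2.cvtColor(im,cv2.COLOR_BGR2HSV);H,S,V=[hsv[...,i].astype(int) for i in range(3)]
    print(n)
    for nm,c in (("blue",(H>100)&(H<128)&(S>110)&(V>35)),("green",(H>45)&(H<90)&(S>100)),("purple",(H>130)&(H<160)&(S>80)),("yellow",(H>18)&(H<32)&(S>140)&(V>90))):
        k,lab,st,_=cv2.connectedComponentsWithStats(cv2.dilate(c.astype(np.uint8),np.ones((3,3))))
        for i in range(1,k):
            if st[i,4]<120: continue
            P=X[(lab==i)&c]; P=P[~np.isnan(P[:,0])]
            if not len(P): continue
            print(nm,st[i].tolist(),"x",np.percentile(P[:,0],[1,50,99]).round(),"y",np.percentile(P[:,1],[1,50,99]).round(),"z",np.percentile(P[:,2],[1,50,99]).round())
    # bars
    m=(X[...,2]>138)&(X[...,2]<160)&(X[...,0]>250)&(X[...,0]<750)
    k,lab,st,_=cv2.connectedComponentsWithStats(cv2.dilate(m.astype(np.uint8),np.ones((3,3))))
    for i in range(1,k):
        if st[i,4]<60: continue
        P=X[(lab==i)&m]; mu=P.mean(0); w=np.linalg.svd((P-mu)[:,:2],full_matrices=False)[2][0]; w*=np.sign(w[1])
        t=(P-mu)[:,:2]@w; 
        print("bar",st[i].tolist(),mu.round(1),"yaw",np.arctan2(-w[0],w[1]).round(3),"ext",np.percentile(t,[1,99]).round(), "mid",(mu[:2]+w*np.mean(np.percentile(t,[1,99]))).round(1), np.percentile(P[:,2],[5,50,95]).round(1))
E
```

```text
scene
blue [511, 0, 85, 66, 3809] x [-950. -862. -846.] y [224. 345. 448.] z [-201.  -87.   15.]
blue [204, 212, 77, 47, 609] x [518. 599. 626.] y [-244. -146.  -93.] z [37. 60. 65.]
blue [364, 269, 75, 54, 818] x [513. 616. 633.] y [160. 241. 301.] z [22. 60. 90.]
blue [494, 269, 17, 18, 247] x [504. 520. 534.] y [398. 413. 426.] z [135. 150. 155.]
green [184, 0, 59, 24, 914] x [-330. -220. -211.] y [-809. -725. -676.] z [ 29.  74. 115.]
green [620, 128, 20, 20, 205] x [206. 236. 259.] y [547. 558. 574.] z [309. 337. 377.]
green [25, 159, 14, 13, 151] x [628. 644. 654.] y [-692. -680. -673.] z [123. 135. 145.]
green [404, 162, 70, 89, 3210] x [234. 329. 393.] y [152. 234. 309.] z [  7.  53. 154.]
green [572, 264, 14, 40, 261] x [331. 377. 424.] y [567. 579. 594.] z [15. 38. 44.]
green [198, 273, 85, 84, 4220] x [698. 771. 812.] y [-137.  -62.    4.] z [  5.  51. 152.]
green [577, 309, 19, 32, 280] x [433. 480. 509.] y [596. 613. 628.] z [ 9. 32. 44.]
green [479, 325, 102, 98, 4187] x [605. 662. 732.] y [442. 518. 584.] z [  9.  52. 152.]
green [582, 342, 15, 15, 131] x [511. 540. 55
[... 3812 characters left out ...]
1 154.6 158.6]
bar [188, 133, 18, 14, 138] [277.7 491.9 152. ] yaw -0.993 ext [-34.  29.] mid [275.7 490.6] [141.2 152.9 158.1]
bar [275, 133, 12, 11, 117] [515.3 405.9 147.9] yaw -0.258 ext [-16.  21.] mid [515.9 408. ] [140.1 148.8 153.2]
bar [300, 154, 29, 32, 294] [551.8 215.2 152.8] yaw 0.132 ext [-61.  73.] mid [551.  221.1] [141.3 153.9 158.6]
bar [221, 173, 31, 37, 334] [317.6 211.8 152.5] yaw -0.818 ext [-62.  74.] mid [322. 216.] [141.4 153.5 158.2]
bar [359, 239, 23, 47, 385] [ 539.6 -173.9  153.4] yaw -0.186 ext [-60.  73.] mid [ 540.8 -167.4] [142.1 154.3 158.3]
bar [518, 399, 63, 81, 1181] [ 637.9 -701.6  147.6] yaw -1.147 ext [-74. 116.] mid [ 657.1 -692.9] [138.8 146.5 158.8]
```

```bash
cat >> h.py <<'E'
def plan(pos,yaw,pitch=0):
    """delta to target: tool x = -crate y, tool z down tilted forward by pitch deg"""
    s=arm.read_state();R0=R.from_quat(s["ee_rot"])
    xa=np.array([np.sin(yaw),-np.cos(yaw),0]);f=np.array([np.cos(yaw),np.sin(yaw),0])
    p=np.radians(pitch);za=np.sin(p)*f-np.cos(p)*np.array([0,0,1.])
    Rt=R.from_matrix(np.c_[xa,np.cross(za,xa),za])
    dp=R0.inv().apply(np.array(pos)-s["position"])/10
    rv=(R0.inv()*Rt).as_rotvec(degrees=True)
    print("t",round(s["clock"],2),"pos",s["position"].round(1),"F",s["contact_force"].round(1),"shift cm",dp.round(2),"turn",rv.round(2))
def vec(v):
    s=arm.read_state();return (R.from_quat(s["ee_rot"]).inv().apply(v)/10).round(2)
E
python3 - <<'E'
from h import *
plan([598,228,225],.12)
E
```

```text
t 0.55 pos [225.8 582.7 231.3] F [0.6 0.5 0.1] shift cm [ 19.62 -47.52   0.63] turn [  0.    -0.   -28.07]
```

Emit:
move_arm(
  targets=[
    [19.6,-47.5,0.6,0,0,-28.0,110],
    [19.6,-47.5,0.6,0,0,-28.0,110],
    [19.6,-47.5,0.6,0,0,-28.0,110],
    [19.6,-47.5,0.6,0,0,-28.0,110],
    [19.6,-47.5,0.6,0,0,-28.0,110],
    [19.6,-47.5,0.6,0,0,-28.0,110],
    [19.6,-47.5,0.6,0,0,-28.0,110],
    [19.6,-47.5,0.6,0,0,-28.0,110],
    [19.6,-47.5,0.6,0,0,-28.0,110],
    [19.6,-47.5,0.6,0,0,-28.0,110],
    [19.6,-47.5,0.6,0,0,-28.0,110],
    [19.6,-47.5,0.6,0,0,-28.0,110],
    [19.6,-47.5,0.6,0,0,-28.0,110],
    [19.6,-47.5,0.6,0,0,-28.0,110],
  ],
)

```text
clock: 2.3
position: [597.6, 228.9, 225.5]
ee_rot: [0.748, -0.663, 0.0, -0.0]
contact_force: [-0.1, -0.4, 0.0]
gripper_width: 48.8
```

Run:
```python
from h import *
print(arm.read_state()["gripper_width"])
plan([598,228,120],.12)
s=arm.read_state(); im,d=arm.get_image("wrist"); cv2.imwrite("pics/b_wrist.png",im)
M=np.array(arm.camera_params("wrist")["mount"]);K=np.array(arm.camera_params("wrist")["mtx"])
T=np.eye(4);T[:3,:3]=R.from_quat(s["ee_rot"]).as_matrix();T[:3,3]=s["position"]
v,u=np.mgrid[0:480,0:640]
X=(np.stack([(u-K[0,2])/K[0,0]*d,(v-K[1,2])/K[1,1]*d,d,np.ones_like(d)],-1)@(T@M).T)[...,:3];X[d<=0]=np.nan
m=(X[...,2]>146)&(X[...,2]<162)&(v<260)
P=X[m];print(len(P),np.percentile(P,[2,50,98],axis=0).round(1))
```

```text
48.78482396639816
t 2.3 pos [597.6 228.9 225.5] F [-0.1 -0.4  0. ] shift cm [ 0.09 -0.03 10.55] turn [-0.01  0.01 -0.01]Traceback (most recent call last):
  File "<stdin>", line 10, in <module>
    return _quantile_unchecked(
        a, q, axis, out, overwrite_input, method, keepdims, weights)
    return _ureduce(a,
                    func=_quantile_ureduce_func,
    ...<5 lines>...
                    overwrite_input=overwrite_input,
                    method=method)
    r = func(a, **kwargs)
    result = _quantile(arr,
                       quantiles=q,
    ...<2 lines>...
                       out=out,
                       weights=wgt)
    slices_having_nans = np.isnan(arr[-1, ...])
                                  ~~~^^^^^^^^^
IndexError: index -1 is out of bounds for axis 0 with size 0
```

View pics/b_wrist.png

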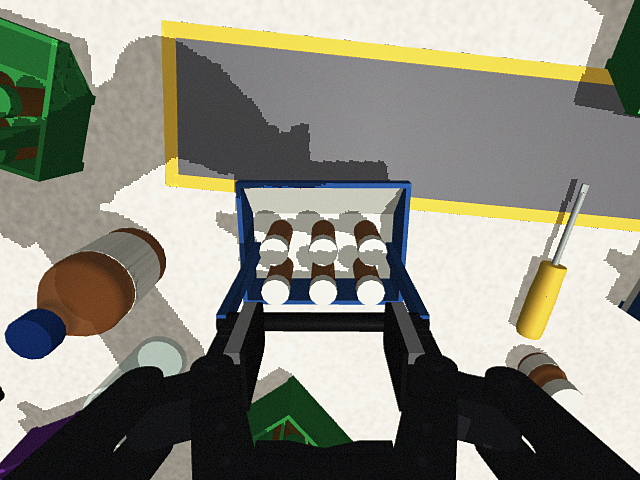

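```bash
cat >> h.py <<'E'
def wpix(px,z,s=None):
    s=s or arm.read_state();p=arm.camera_params("wrist");M=np.array(p["mount"]);K=np.array(p["mtx"])
    T=np.eye(4);T[:3,:3]=R.from_quat(s["ee_rot"]).as_matrix();T[:3,3]=s["position"];T=T@M
    out=[]
    for u,v in px:
        r=T[:3,:3]@np.array([(u-K[0,2])/K[0,0],(v-K[1,2])/K[1,1],1]);o=T[:3,3];out.append((o+r*(z-o[2])/r[2]).round(1))
    return np.array(out)
E
python3 - <<'E'
from h import *
print(wpix([(270,321),(320,321),(380,321)],150)); print(wpix([(238,182),(409,182),(270,331)],60)); print(wpix([(175,30),(166,184)],0))
E
```

```text
[[547.4 257.  150. ]
 [551.2 225.4 150. ]
 [555.8 187.4 150. ]]
[[616.1 299.7  60. ]
 [632.4 164.4  60. ]
 [483.9 264.   60. ]]
[[727.2 371.2   0. ]
 [594.1 379.6   0. ]]
```

Emit:
move_arm(
  targets=[
    [0,0,5,0,0,0,110],
    [0,0,9.5,0,0,0,110],
    [0,0,10.5,0,0,0,110],
    [0,0,10.5,0,0,0,110],
    [0,1,10.5,0,0,0,110],
    [0,2,10.5,0,0,0,110],
    [0,2.5,10.5,0,0,0,110],
    [0,2.9,10.5,0,0,0,110],
    [0,3.3,10.5,0,0,0,110],
    [0,3.7,10.5,0,0,0,110],
    [0,3.7,10.5,0,0,0,110],
  ],
)

```text
clock: 3.72
position: [561.4, 224.3, 120.7]
ee_rot: [0.748, -0.664, 0.0, -0.001]
contact_force: [1.7, 1.2, 1.5]
gripper_width: 48.6
```

Run:
```python
from h import *
im,d=arm.get_image("scene"); cv2.imwrite("pics/c.png",cv2.resize(im[200:350,300:500],None,fx=4,fy=4))
```

```text
(no output)
```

View pics/c.png

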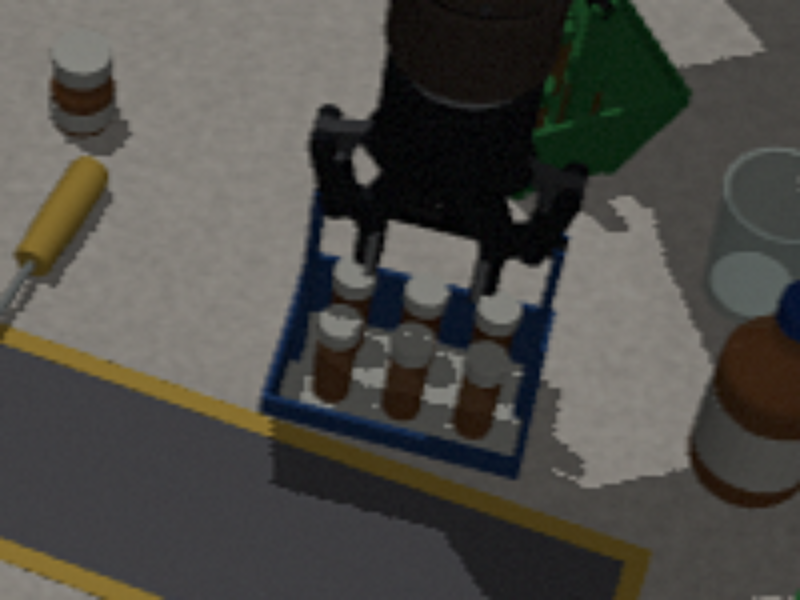

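Emit:
move_arm(
  targets=[
    [0,0.8,0,0,0,0,110],
    [0,1.6,0.1,0,0,0,110],
    [0,2.4,0.1,0,0,0,110],
    [0,3.2,0.2,0,0,0,110],
    [0,4.0,0.3,0,0,0,110],
    [0,4.8,0.4,0,0,0,110],
    [0,5.6,0.5,0,0,0,110],
    [0,6.4,0.6,0,0,0,110],
    [0,7.2,0.7,0,0,0,110],
    [0,8.0,0.8,0,0,0,110],
    [0,8.0,0.8,0,0,0,110],
  ],
)

```text
clock: 5.15
position: [481.1, 214.3, 112.3]
ee_rot: [0.748, -0.664, -0.0, 0.0]
contact_force: [1.9, -0.1, -1.0]
gripper_width: 48.3
```

```bash
cat > tilt.py <<'E'
from h import *
import sys
# usage: name x0,x1,y0,y1 crop
nm=sys.argv[1];b=list(map(int,sys.argv[2].split(',')));by=float(sys.argv[3])
im,d=arm.get_image("scene"); cv2.imwrite(f"pics/{nm}.png",cv2.resize(im[b[2]:b[3],b[0]:b[1]],None,fx=3,fy=3)); X=cloud("scene",d)
sm,sd=arm.get_image("side"); c=proj("side",np.array([[500,by,60]]))[0].astype(int)
y0,x0=max(c[1]-75,0),max(c[0]-100,0); cv2.imwrite(f"pics/{nm}_side.png",cv2.resize(sm[y0:y0+150,x0:x0+200],None,fx=4,fy=4))
hsv=cv2.cvtColor(im,cv2.COLOR_BGR2HSV)
m=np.zeros((480,640),bool);m[b[2]:b[3],b[0]:b[1]]=1
w=m&(hsv[...,1]<60)&(abs(X[...,1]-by)<65)&(X[...,2]>8)&(X[...,2]<120)&(X[...,0]>430)
# plane fit on raked underside by ransac
P=X[w];best=None;rng=np.random.default_rng(0)
if len(P)<20: print("few pts",len(P));sys.exit()
for _ in range(500):
    a=P[rng.choice(len(P),3,False)];n=np.cross(a[1]-a[0],a[2]-a[0]);L=np.linalg.norm(n)
    if L<1: continue
    n/=L;k=abs((P-a[0])@n)<2.5
    if best is None or k.sum()>best.sum():best=k
Q=P[best];mu=Q.mean(0);n=np.linalg.svd(Q-mu)[2][2];n*=np.sign(n[0])
print(len(P),len(Q),"mean",mu.round(),"n",n.round(3),"elev of normal",np.degrees(np.arcsin(n[2])).round(1),"=> tilt",(40+np.degrees(np.arcsin(n[2]))).round(1),Q.min(0).round(),Q.max(0).round())
# raked underside at 50deg from horizontal: normal (sin50,-cos50), elev -40 untipped
red=m&((hsv[...,0]<8)|(hsv[...,0]>172))&(hsv[...,1]>110)&(hsv[...,2]>60);print("red px",red.sum())
E
python3 tilt.py d 300,500,180,360 224
python3 -c "
from h import *
print(arm.read_state()['contact_force'])"
```

```text
790 320 mean [578. 221.  69.] n [ 0.987  0.117 -0.112] elev of normal -6.4 => tilt 33.6 [567. 159.  40.] [591. 289. 102.]
red px 1
[ 0.48680466 -0.64061448 -0.89110397]
```

View pics/d.png

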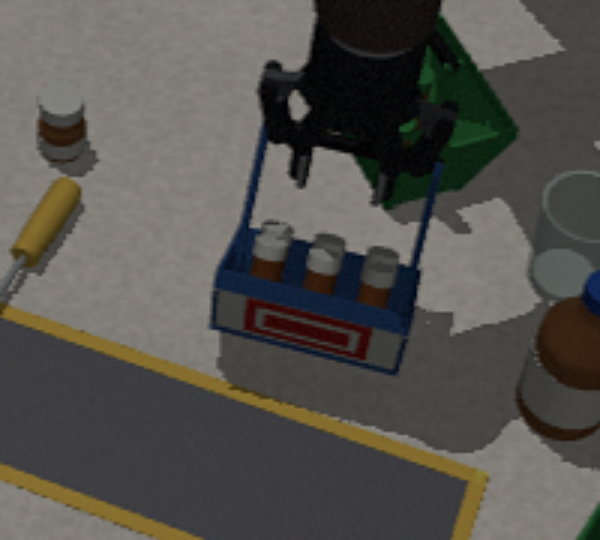

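View pics/d_side.png

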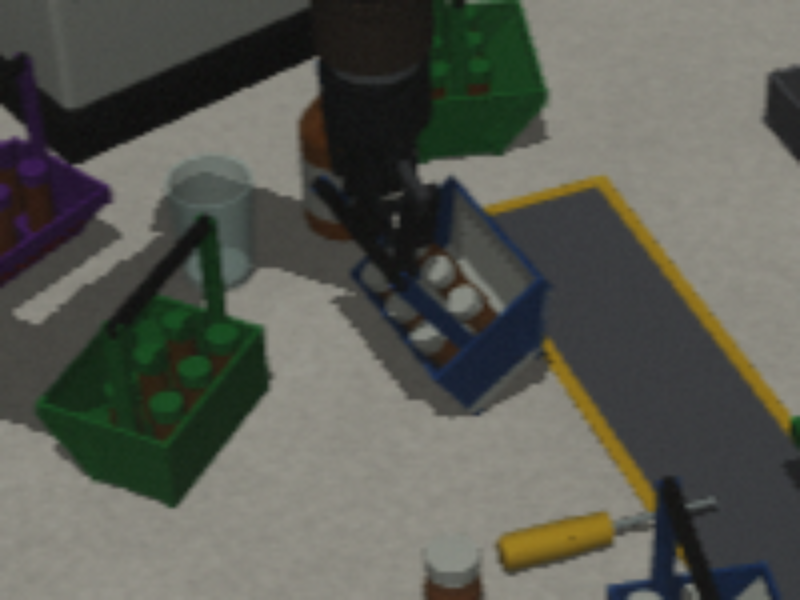

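Tilt is 33.6° and the red stamp is visible on the left carrier (in the crop, around (305,330)). I'll push on to about 45° and hold.

Emit:
move_arm(
  targets=[
    [0,0.7,0.1,0,0,0,110],
    [0,1.4,0.2,0,0,0,110],
    [0,2.1,0.3,0,0,0,110],
    [0,2.7,0.4,0,0,0,110],
    [0,2.8,0.4,0,0,0,110],
    [0,2.8,0.4,0,0,0,110],
  ],
)

```text
clock: 6.0
position: [453.9, 211.1, 108.5]
ee_rot: [0.748, -0.664, 0.0, 0.0]
contact_force: [0.6, 0.5, 0.1]
gripper_width: 48.5
```

```bash
python3 tilt.py e 300,500,180,360 224
```

```text
836 421 mean [562. 225.  79.] n [0.989 0.118 0.093] elev of normal 5.4 => tilt 45.4 [552. 160.  46.] [573. 289. 108.]
red px 21
```

View pics/e.png

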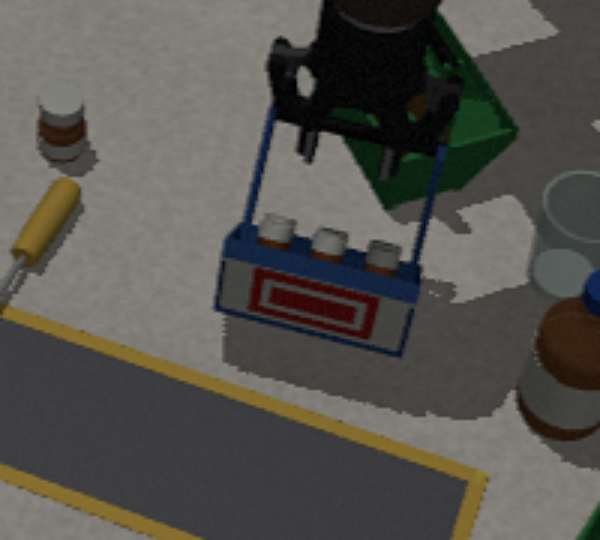

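The carrier is at 45.4° with the red stamp plainly showing. I'll hold for over a second, then lower it slowly.

Emit:
move_arm(
  targets=[
    [0,0,0,0,0,0,110],
    [0,0,0,0,0,0,110],
    [0,0,0,0,0,0,110],
    [0,0,0,0,0,0,110],
    [0,0,0,0,0,0,110],
    [0,0,0,0,0,0,110],
    [0,0,0,0,0,0,110],
    [0,0,0,0,0,0,110],
    [0,0,0,0,0,0,110],
    [0,0,0,0,0,0,110],
    [0,0,0,0,0,0,110],
  ],
)

```text
clock: 7.48
position: [453.9, 211.1, 108.3]
ee_rot: [0.748, -0.664, -0.0, 0.0]
contact_force: [0.7, 0.2, -0.0]
gripper_width: 48.4
```

Emit:
move_arm(
  targets=[
    [0,-0.8,-0.1,0,0,0,110],
    [0,-1.6,-0.2,0,0,0,110],
    [0,-2.4,-0.3,0,0,0,110],
    [0,-3.2,-0.4,0,0,0,110],
    [0,-4.0,-0.6,0,0,0,110],
    [0,-4.8,-0.7,0,0,0,110],
    [0,-5.6,-0.8,0,0,0,110],
    [0,-6.4,-0.9,0,0,0,110],
    [0,-7.2,-1.0,0,0,0,110],
    [0,-8.0,-1.1,0,0,0,110],
    [0,-8.7,-1.2,0,0,0,110],
    [0,-9.3,-1.2,0,0,0,110],
    [0,-9.9,-1.2,0,0,0,110],
    [0,-10.4,-1.2,0,0,0,110],
    [0,-10.9,-1.2,0,0,0,110],
    [0,-11.4,-1.2,0,0,0,110],
    [0,-11.9,-1.2,0,0,0,110],
    [0,-12.4,-1.2,0,0,0,110],
    [0,-13.4,-1.2,0,0,0,110],
    [0,-14.4,-1.2,0,0,0,110],
  ],
)

```text
clock: 9.98
position: [597.6, 228.3, 120.4]
ee_rot: [0.748, -0.664, 0.0, -0.0]
contact_force: [0.4, -0.4, 0.3]
gripper_width: 48.6
```

```bash
cat > bars.py <<'E'
from h import *
for n in("scene","side"):
    im,d=arm.get_image(n);X=cloud(n,d);cv2.imwrite(f"pics/bars_{n}_{arm.read_state()['clock']:.2f}.png",im)
    m=(X[...,2]>138)&(X[...,2]<160)&(X[...,0]>400)&(X[...,0]<720)&(abs(X[...,1])<330)
    k,lab,st,_=cv2.connectedComponentsWithStats(cv2.dilate(m.astype(np.uint8),np.ones((3,3))))
    for i in range(1,k):
        if st[i,4]<60: continue
        P=X[(lab==i)&m]; mu=P.mean(0); w=np.linalg.svd((P-mu)[:,:2],full_matrices=False)[2][0]; w*=np.sign(w[1])
        t=(P-mu)[:,:2]@w 
        print(n,"bar",st[i].tolist(),"yaw",np.arctan2(-w[0],w[1]).round(3),"len",np.ptp(np.percentile(t,[1,99])).round(), "mid",(mu[:2]+w*np.mean(np.percentile(t,[1,99]))).round(1))
E
python3 bars.py
python3 - <<'E'
from h import *
plan([540+45*np.cos(.183),-166-45*np.sin(.183),225],-.183)
print(vec([0,0,105]))
E
```

```text
scene bar [218, 182, 52, 34, 496] yaw -0.182 len 133.0 mid [ 545.3 -166.3]
scene bar [383, 268, 11, 14, 95] yaw 1.497 len 20.0 mid [604.5 200.9]
scene bar [413, 278, 10, 10, 84] yaw 0.523 len 13.0 mid [603.5 261. ]
side bar [300, 154, 29, 32, 294] yaw 0.128 len 137.0 mid [551. 223.]
side bar [318, 154, 11, 11, 92] yaw 1.571 len 23.0 mid [595.7 254.2]
side bar [328, 166, 10, 10, 82] yaw 0.934 len 21.0 mid [598.  194.5]
side bar [360, 239, 22, 47, 382] yaw -0.187 len 133.0 mid [ 540.6 -168.2]
t 10.07 pos [598.1 228.3 120.1] F [-0.6  0.3  0.3] shift cm [ 39.81   6.12 -10.49] turn [-3.000e-02  1.000e-02  1.727e+01]
[-0.00e+00 -1.00e-02 -1.05e+01]
```

Emit:
move_arm(
  targets=[
    [0,0,-6,0,0,0,110],
    [0,0,-10.5,0,0,0,110],
    [6,1,-10.5,0,0,17.2,110],
    [39.8,6.1,-10.5,0,0,17.2,110],
    [39.8,6.1,-10.5,0,0,17.2,110],
    [39.8,6.1,-10.5,0,0,17.2,110],
    [39.8,6.1,-10.5,0,0,17.2,110],
    [39.8,6.1,-10.5,0,0,17.2,110],
    [39.8,6.1,-10.5,0,0,17.2,110],
    [39.8,6.1,-10.5,0,0,17.2,110],
    [39.8,6.1,-10.5,0,0,17.2,110],
    [39.8,6.1,-10.5,0,0,17.2,110],
  ],
)

```text
clock: 11.58
position: [583.7, -173.1, 225.4]
ee_rot: [-0.641, 0.768, 0.0, 0.0]
contact_force: [-0.1, 0.7, -0.2]
gripper_width: 48.6
```

Run:
```python
from h import *
plan([584.5,-174,120],-.183)
im,d=arm.get_image("wrist"); cv2.imwrite("pics/f_wrist.png",im)
```

```text
t 11.57 pos [ 583.7 -173.1  225.4] F [-0.1  0.7 -0.2] shift cm [ 0.08 -0.1  10.54] turn [0.   0.01 0.19]
```

View pics/f_wrist.png

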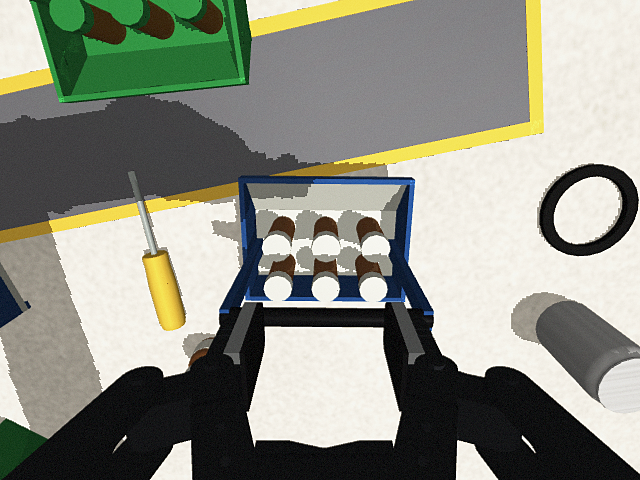

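Emit:
move_arm(
  targets=[
    [0,0,5,0,0,0,110],
    [0,0,9.5,0,0,0,110],
    [0,0,10.5,0,0,0,110],
    [0,0.5,10.5,0,0,0,110],
    [0,1.3,10.5,0,0,0,110],
    [0,2.0,10.5,0,0,0,110],
    [0,2.5,10.5,0,0,0,110],
    [0,3.0,10.5,0,0,0,110],
    [0,3.7,10.5,0,0,0,110],
    [0,4.5,10.5,0,0,0,110],
    [0,5.3,10.6,0,0,0,110],
    [0,6.1,10.6,0,0,0,110],
    [0,6.9,10.7,0,0,0,110],
    [0,7.7,10.8,0,0,0,110],
    [0,8.5,10.9,0,0,0,110],
    [0,9.3,11.0,0,0,0,110],
    [0,10.1,11.1,0,0,0,110],
    [0,10.9,11.2,0,0,0,110],
    [0,11.5,11.3,0,0,0,110],
    [0,11.5,11.3,0,0,0,110],
  ],
)

```text
clock: 14.12
position: [469.9, -153.5, 112.3]
ee_rot: [-0.64, 0.768, 0.0, -0.0]
contact_force: [0.8, -1.2, -0.3]
gripper_width: 48.6
```

```bash
python3 tilt.py g 150,350,130,310 -167
```

```text
939 472 mean [ 567. -167.   70.] n [ 0.976 -0.19  -0.111] elev of normal -6.3 => tilt 33.7 [ 551. -231.   38.] [ 582. -102.  101.]
red px 0
```

View pics/g.png

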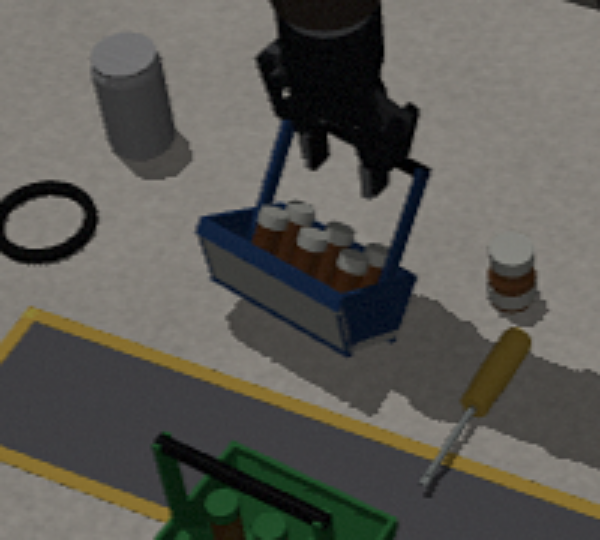

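The right one is tipped 33.7° and its underside at (275,300) is plain white. Next: on to 45°, hold, and lower.

Emit:
move_arm(
  targets=[
    [0,0.7,0.1,0,0,0,110],
    [0,1.4,0.2,0,0,0,110],
    [0,2.1,0.3,0,0,0,110],
    [0,2.7,0.4,0,0,0,110],
    [0,2.8,0.4,0,0,0,110],
    [0,2.8,0.4,0,0,0,110],
  ],
)

```text
clock: 14.98
position: [442.9, -148.5, 108.5]
ee_rot: [-0.64, 0.768, -0.0, -0.0]
contact_force: [1.8, -1.2, 0.5]
gripper_width: 48.9
```

```bash
python3 tilt.py g2 150,350,130,310 -167
```

```text
1085 644 mean [ 551. -166.   80.] n [ 0.978 -0.186  0.091] elev of normal 5.2 => tilt 45.2 [ 535. -232.   47.] [ 566. -102.  111.]
red px 0
```

View pics/g2.png

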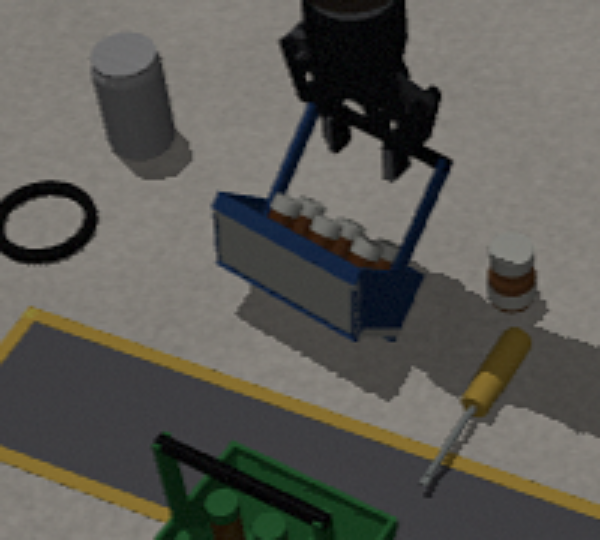

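The right carrier is at 45.2°, with a plain white underside at (285,280). I'll hold it, then let it down.

Emit:
move_arm(
  targets=[
    [0,0,0,0,0,0,110],
    [0,0,0,0,0,0,110],
    [0,0,0,0,0,0,110],
    [0,0,0,0,0,0,110],
    [0,0,0,0,0,0,110],
    [0,0,0,0,0,0,110],
    [0,0,0,0,0,0,110],
    [0,0,0,0,0,0,110],
    [0,0,0,0,0,0,110],
    [0,0,0,0,0,0,110],
    [0,0,0,0,0,0,110],
  ],
)

```text
clock: 16.45
position: [442.9, -148.4, 108.3]
ee_rot: [-0.64, 0.768, -0.0, 0.0]
contact_force: [0.5, 0.5, 0.9]
gripper_width: 48.5
```

Emit:
move_arm(
  targets=[
    [0,-0.8,-0.1,0,0,0,110],
    [0,-1.6,-0.2,0,0,0,110],
    [0,-2.4,-0.3,0,0,0,110],
    [0,-3.2,-0.4,0,0,0,110],
    [0,-4.0,-0.6,0,0,0,110],
    [0,-4.8,-0.7,0,0,0,110],
    [0,-5.6,-0.8,0,0,0,110],
    [0,-6.4,-0.9,0,0,0,110],
    [0,-7.2,-1.0,0,0,0,110],
    [0,-8.0,-1.1,0,0,0,110],
    [0,-8.7,-1.2,0,0,0,110],
    [0,-9.3,-1.2,0,0,0,110],
    [0,-9.9,-1.2,0,0,0,110],
    [0,-10.4,-1.2,0,0,0,110],
    [0,-10.9,-1.2,0,0,0,110],
    [0,-11.4,-1.2,0,0,0,110],
    [0,-11.9,-1.2,0,0,0,110],
    [0,-12.4,-1.2,0,0,0,110],
    [0,-13.4,-1.2,0,0,0,110],
    [0,-14.4,-1.2,0,0,0,110],
  ],
)

```text
clock: 18.95
position: [585.2, -174.6, 120.4]
ee_rot: [-0.64, 0.768, -0.0, -0.0]
contact_force: [0.7, 0.1, -0.2]
gripper_width: 48.6
```

Emit:
move_arm(
  targets=[
    [0,0,-6,0,0,0,110],
    [0,0,-10.5,0,0,0,110],
    [0,0,-10.5,0,0,0,110],
  ],
)

```text
clock: 19.32
position: [587.3, -174.9, 230.3]
ee_rot: [-0.64, 0.768, -0.004, 0.003]
contact_force: [-0.2, 0.1, -1.0]
gripper_width: 48.5
```

```bash
python3 bars.py
python3 - <<'E'
from h import *
# lane fit
P=[]
for n in("scene","side"):
    im,d=arm.get_image(n);X=cloud(n,d);hsv=cv2.cvtColor(im,cv2.COLOR_BGR2HSV).astype(int)
    c=(hsv[...,0]>18)&(hsv[...,0]<32)&(hsv[...,1]>140)&(hsv[...,2]>70)&(abs(X[...,2])<10)&(X[...,0]>570)&(X[...,0]<790)
    Q=X[c][:,:2]
    k=abs(Q[:,1])<350; a=Q[k]; near=a[a[:,0]<665];far=a[a[:,0]>=665]
    for nm,q in(("near",near),("far",far)):
        f=np.polyfit(q[:,1],q[:,0],1)
        for _ in range(3):
            r=q[:,0]-np.polyval(f,q[:,1]);q=q[abs(r)<8];f=np.polyfit(q[:,1],q[:,0],1)
        print(n,nm,"x=%.1f %+.4f*y"%(f[1],f[0]),"resid",np.percentile(q[:,0]-np.polyval(f,q[:,1]),[2,98]).round(1))
    print(np.percentile(Q[:,1],[.2,99.8]).round())
plan([420,207,300],.12)
E
```

```text
scene bar [218, 182, 52, 35, 498] yaw -0.177 len 133.0 mid [ 545.6 -165.8]
scene bar [375, 246, 67, 28, 602] yaw 0.118 len 130.0 mid [556.1 225.2]
side bar [300, 154, 29, 32, 292] yaw 0.131 len 135.0 mid [550.9 223.1]
side bar [360, 239, 22, 47, 382] yaw -0.185 len 132.0 mid [ 540.5 -168.6]
scene near x=607.9 -0.0212*y resid [-6.8  6.4]
scene far x=736.1 -0.0215*y resid [-6.2  6.4]
[-378.  382.]
side near x=608.9 -0.0208*y resid [-6.   7.1]
side far x=737.0 -0.0202*y resid [-6.6  6.5]
[-381.  384.]
t 19.52 pos [ 583.9 -174.3  223.8] F [-1.1  0.7 -0.4] shift cm [-34.54  23.03  -7.55] turn [  0.16   0.03 -17.28]
```

Both carriers are back where they were and nothing else looks disturbed. The left one has the stamp. I'll go behind its near face with the tool tilted 30° so the body clears the bar.

Run:
```python
from h import *
plan([487,216,240],.122,30)
```

```text
t 19.52 pos [ 583.9 -174.3  223.8] F [-1.1  0.7 -0.4] shift cm [-36.64  16.58  -1.57] turn [ 29.93  -4.53 -17.  ]
```

Emit:
move_arm(
  targets=[
    [-36.6,16.6,-1.6,29.9,-4.5,-17.0,110],
    [-36.6,16.6,-1.6,29.9,-4.5,-17.0,110],
    [-36.6,16.6,-1.6,29.9,-4.5,-17.0,110],
    [-36.6,16.6,-1.6,29.9,-4.5,-17.0,110],
    [-36.6,16.6,-1.6,29.9,-4.5,-17.0,110],
    [-36.6,16.6,-1.6,29.9,-4.5,-17.0,110],
    [-36.6,16.6,-1.6,29.9,-4.5,-17.0,110],
    [-36.6,16.6,-1.6,29.9,-4.5,-17.0,110],
    [-36.6,16.6,-1.6,29.9,-4.5,-17.0,110],
    [-36.6,16.6,-1.6,29.9,-4.5,-17.0,110],
    [-36.6,16.6,-1.6,29.9,-4.5,-17.0,110],
    [-36.6,16.6,-1.6,29.9,-4.5,-17.0,110],
  ],
)

```text
clock: 21.02
position: [487.4, 214.9, 241.3]
ee_rot: [0.723, -0.64, 0.173, -0.194]
contact_force: [0.2, -0.0, -0.5]
gripper_width: 48.1
```

Run:
```python
from h import *
plan([487,216,120],.122,30)
plan([487,216,20],.122,30)
im,d=arm.get_image("side"); cv2.imwrite("pics/k.png",im)
```

```text
t 21.02 pos [487.4 214.9 241.3] F [ 0.2 -0.  -0.5] shift cm [-0.13  6.12 10.48] turn [-0.12 -0.09 -0.02]
t 21.02 pos [487.4 214.9 241.3] F [ 0.2 -0.  -0.5] shift cm [-0.14 11.13 19.13] turn [-0.12 -0.09 -0.02]
```

View pics/k.png

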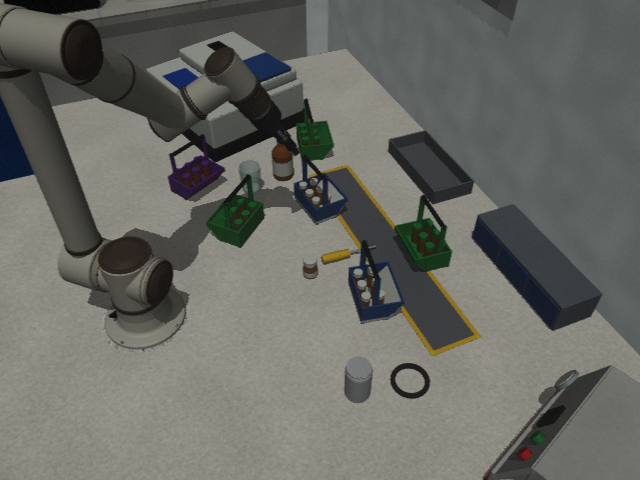

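Emit:
move_arm(
  targets=[
    [-0.1,3,5.2,0,0,0,110],
    [-0.1,6.1,10.5,0,0,0,110],
    [-0.1,6.1,10.5,0,0,0,110],
  ],
)

```text
clock: 21.45
position: [508.1, 218.0, 181.2]
ee_rot: [0.718, -0.638, 0.19, -0.203]
contact_force: [0.9, -0.2, 1.2]
gripper_width: 48.4
```

Run:
```python
from h import *
plan([487,216,20],.122,30)
im,d=arm.get_image("side"); cv2.imwrite("pics/l.png",cv2.resize(im[20:270,120:420],None,fx=2.4,fy=2.4))
```

```text
t 21.45 pos [508.1 218.  181.2] F [ 0.9 -0.2  1.2] shift cm [-0.29 10.4  12.49] turn [-2.27 -0.99  0.02]
```

View pics/l.png

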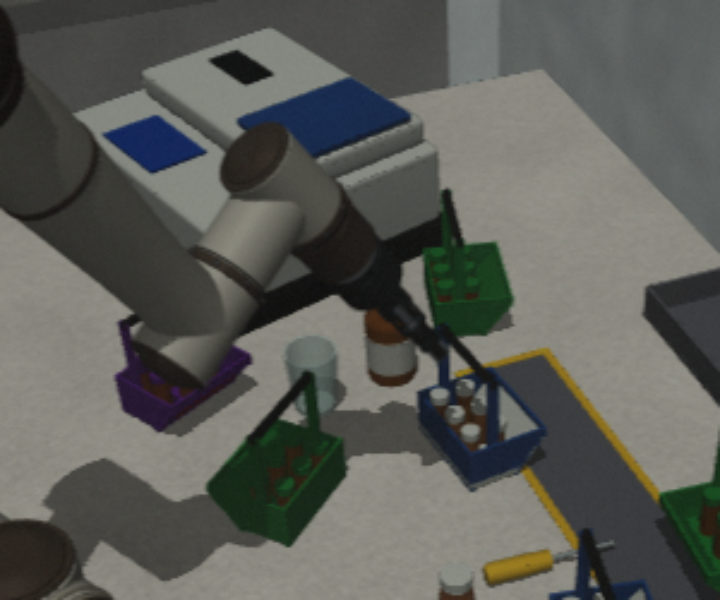

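Run:
```python
from h import *
s=arm.read_state();print(s["joints"].round(3))
plan([480,215,240],.122,30);plan([480,215,240],.122,0)
```

```text
[ 0.502  0.108 -0.959  1.637 -0.215 -0.389]
t 21.5 pos [506.  217.6 177.1] F [-0.2 -1.8 -2.7] shift cm [ 0.07 -1.11 -6.72] turn [-1.91 -1.07  0.4 ]
t 21.5 pos [506.  217.6 177.1] F [-0.2 -1.8 -2.7] shift cm [ 0.07 -1.11 -6.72] turn [-31.91  -1.15   0.11]
```

The arm hit its joint range there (joint 5 is near -0.16), because 30° of tilt is too much at this radius. I'll back up, tilt less, and watch the joints.

Run:
```python
from h import *
plan([480,215,240],.122,15)
print(vec([0,0,60]),vec([-25,-3,60]))
```

```text
t 21.5 pos [506.  217.6 177.1] F [-0.2 -1.8 -2.7] shift cm [ 0.07 -1.11 -6.72] turn [-16.91  -1.11   0.26]
[ 0.12 -3.17 -5.09] [ 0.12 -1.03 -6.42]
```

Emit:
move_arm(
  targets=[
    [0.1,0.5,-3.0,0,0,0,110],
    [0.1,-0.8,-6.0,0,0,0,110],
    [0.1,-1.1,-6.7,-8,-1,0.2,110],
    [0.1,-1.1,-6.7,-16.9,-1.1,0.3,110],
    [0.1,-1.1,-6.7,-16.9,-1.1,0.3,110],
    [0.1,-1.1,-6.7,-16.9,-1.1,0.3,110],
    [0.1,-1.1,-6.7,-16.9,-1.1,0.3,110],
    [0.1,-1.1,-6.7,-16.9,-1.1,0.3,110],
  ],
)

```text
clock: 22.5
position: [480.8, 213.1, 243.0]
ee_rot: [0.74, -0.659, 0.088, -0.1]
contact_force: [0.5, -0.7, -0.5]
gripper_width: 48.5
```

Run:
```python
from h import *
s=arm.read_state();print(s["joints"].round(3))
plan([480,215,240],.122,15)
plan([482,215.5,120],.122,15)
```

```text
[ 0.82   0.083 -0.479  0.236 -0.816  0.722]
t 22.5 pos [480.8 213.1 243. ] F [ 0.5 -0.7 -0.5] shift cm [-0.2   0.14  0.27] turn [-0.32 -0.02 -0.36]
t 22.5 pos [480.8 213.1 243. ] F [ 0.5 -0.7 -0.5] shift cm [-0.21  3.11 11.9 ] turn [-0.32 -0.02 -0.36]
```

Emit:
move_arm(
  targets=[
    [-0.2,1.2,5.0,-0.3,0,-0.4,110],
    [-0.2,2.6,10.0,-0.3,0,-0.4,110],
    [-0.2,3.1,11.9,-0.3,0,-0.4,110],
    [-0.2,3.1,11.9,-0.3,0,-0.4,110],
  ],
)

```text
clock: 23.0
position: [481.5, 215.2, 119.0]
ee_rot: [0.743, -0.657, 0.086, -0.096]
contact_force: [0.2, 0.1, 1.3]
gripper_width: 48.8
```

Run:
```python
from h import *
s=arm.read_state();print(s["joints"].round(3))
plan([482,215.5,28],.122,15)
im,d=arm.get_image("side"); cv2.imwrite("pics/m.png",cv2.resize(im[20:270,120:420],None,fx=2.4,fy=2.4))
```

```text
[ 0.804  0.235 -0.694  0.369 -0.468  0.574]
t 23.0 pos [481.5 215.2 119. ] F [0.2 0.1 1.3] shift cm [-0.04  2.28  8.81] turn [ 0.18 -0.09  0.08]
```

View pics/m.png

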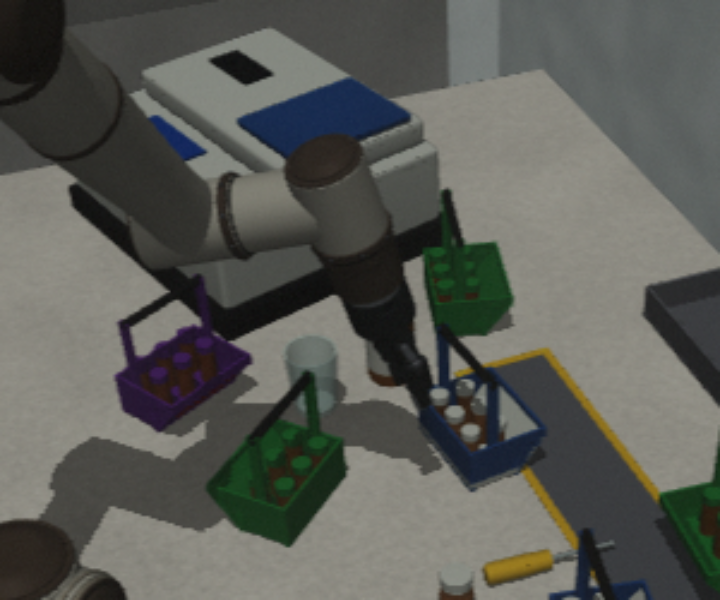

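Emit:
move_arm(
  targets=[
    [0,0.7,2.5,0,0,0,110],
    [0,1.3,5.0,0,0,0,110],
    [0,1.8,7.0,0,0,0,110],
    [0,2.1,8.2,0,0,0,110],
    [0,2.1,8.2,0,0,0,110],
  ],
)

```text
clock: 23.68
position: [486.0, 218.2, 41.7]
ee_rot: [0.743, -0.657, 0.085, -0.096]
contact_force: [-0.4, 0.1, 0.7]
gripper_width: 48.5
```

Run:
```python
from h import *
s=arm.read_state();print(s["joints"].round(3))
plan([482,215.5,28],.122,15)
im,d=arm.get_image("scene"); cv2.imwrite("pics/n.png",cv2.resize(im[150:350,300:500],None,fx=3,fy=3))
im,d=arm.get_image("side"); cv2.imwrite("pics/n2.png",cv2.resize(im[20:270,120:420],None,fx=2.4,fy=2.4))
```

```text
[ 0.668  0.355 -0.902  0.969 -0.161  0.076]
t 23.68 pos [486.  218.2  41.7] F [-0.4  0.1  0.7] shift cm [0.22 0.76 1.21] turn [ 0.24  0.01 -0.02]
```

View pics/n2.png

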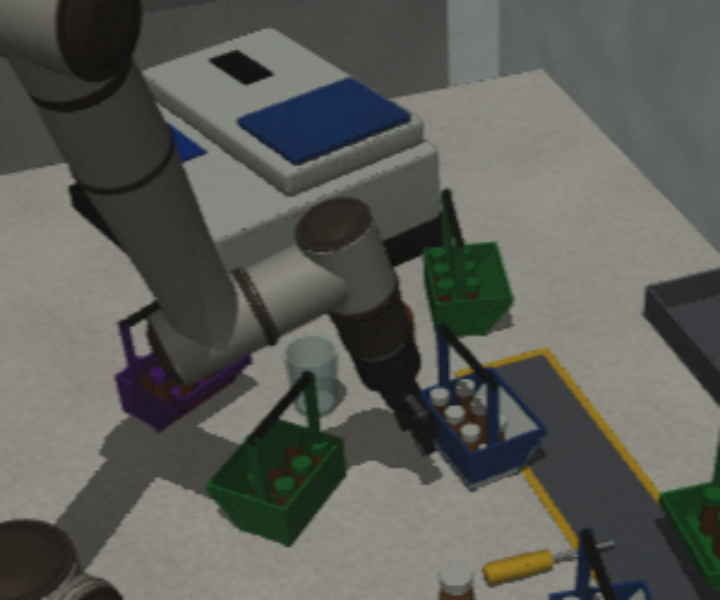

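View pics/n.png

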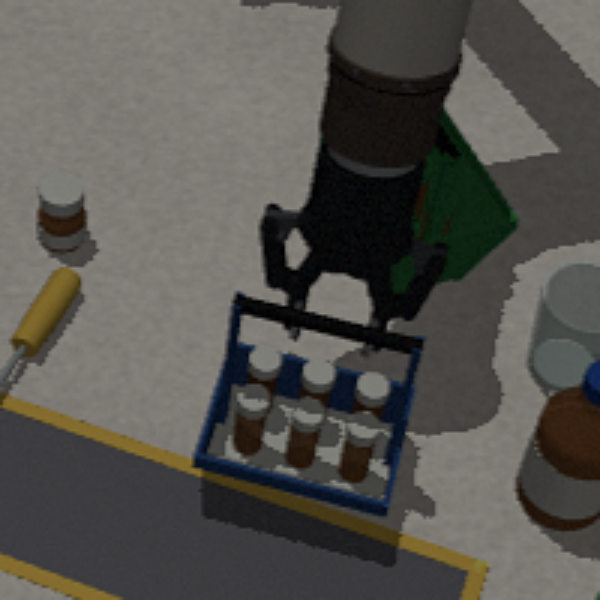

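Run:
```python
from h import *
plan([492,216.7,30],.122,10)
```

```text
t 23.77 pos [486.3 219.1  42.4] F [-0.2 -0.2  0.2] shift cm [ 0.31 -0.2   1.33] turn [-4.84  0.09 -0.03]
```

Emit:
move_arm(
  targets=[
    [0.1,-0.4,0,-2,0,0,110],
    [0.2,-0.4,0.2,-4.8,0,0,110],
    [0.3,-0.3,0.8,-4.8,0,0,110],
    [0.3,-0.2,1.3,-4.8,0,0,110],
    [0.3,-0.2,1.3,-4.8,0,0,110],
    [0.3,-0.2,1.3,-4.8,0,0,110],
  ],
)

```text
clock: 24.52
position: [490.5, 215.7, 28.9]
ee_rot: [0.746, -0.66, 0.057, -0.064]
contact_force: [-0.6, -0.5, -0.5]
gripper_width: 48.3
```

Run:
```python
from h import *
s=arm.read_state();print(s["joints"].round(3))
plan([495,217,28],.122,10)
print(vec([10*np.cos(.122),10*np.sin(.122),0]))
```

```text
[ 0.762  0.418 -0.685  0.309 -0.344  0.646]
t 24.52 pos [490.5 215.7  28.9] F [-0.6 -0.5 -0.5] shift cm [-0.08 -0.44  0.17] turn [ 0.13 -0.02  0.01]
[ 0.   -0.99  0.17]
```

Emit:
move_arm(
  targets=[
    [0,-0.8,0.14,0,0,0,110],
    [0,-1.4,0.24,0,0,0,110],
    [0,-1.9,0.33,0,0,0,110],
    [0,-2.4,0.42,0,0,0,110],
    [0,-3.0,0.52,0,0,0,110],
    [0,-3.6,0.62,0,0,0,110],
    [0,-4.2,0.72,0,0,0,110],
    [0,-4.2,0.72,0,0,0,110],
  ],
)

```text
clock: 25.52
position: [531.5, 219.4, 28.2]
ee_rot: [0.746, -0.661, 0.057, -0.062]
contact_force: [-4.9, -1.2, 3.5]
gripper_width: 48.9
```

```bash
python3 bars.py
python3 - <<'E'
from h import *
s=arm.read_state();print(s["joints"].round(3),s["contact_force"].round(1))
im,d=arm.get_image("side"); cv2.imwrite("pics/o.png",cv2.resize(im[70:270,220:420],None,fx=3,fy=3))
E
```

```text
scene bar [218, 182, 52, 35, 505] yaw -0.18 len 132.0 mid [ 545.5 -165.9]
scene bar [384, 238, 22, 18, 137] yaw -0.29 len 43.0 mid [527.7 189.9]
scene bar [413, 244, 18, 14, 129] yaw 0.661 len 36.0 mid [521.6 247.1]
scene bar [372, 255, 68, 28, 612] yaw 0.121 len 130.0 mid [579.  226.8]
side bar [310, 152, 26, 33, 266] yaw 0.126 len 128.0 mid [574.7 221. ]
side bar [287, 173, 26, 16, 194] yaw 1.082 len 64.0 mid [496.6 189.3]
side bar [360, 239, 22, 47, 380] yaw -0.188 len 133.0 mid [ 540.7 -168. ]
[ 0.717  0.469 -0.565  0.244 -0.41   0.756] [-5.1 -2.4  4.2]
```

View pics/o.png

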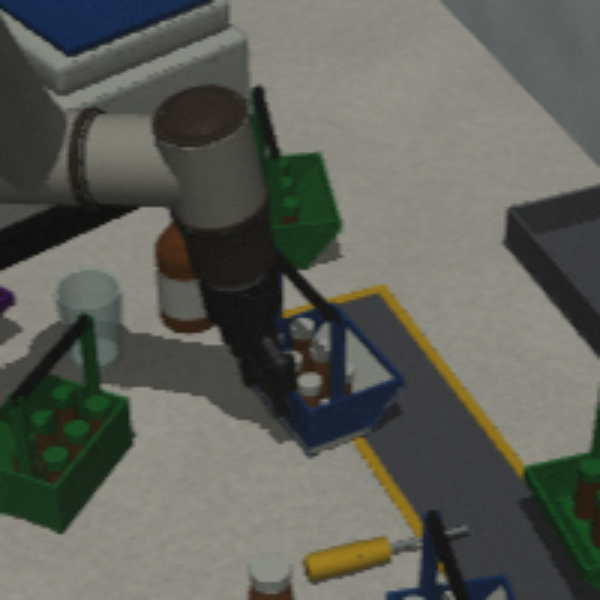

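It slides without tipping or turning: 23 mm so far, at about 5 N. 93 mm are left.

Emit:
move_arm(
  targets=[
    [0,-0.7,0.12,0,0,0,110],
    [0,-1.4,0.24,0,0,0,110],
    [0,-2.1,0.36,0,0,0,110],
    [0,-2.8,0.49,0,0,0,110],
    [0,-3.5,0.61,0,0,0,110],
    [0,-4.2,0.73,0,0,0,110],
    [0,-4.9,0.85,0,0,0,110],
    [0,-5.6,0.97,0,0,0,110],
    [0,-6.3,1.09,0,0,0,110],
    [0,-7.0,1.21,0,0,0,110],
    [0,-7.5,1.3,0,0,0,110],
    [0,-7.8,1.35,0,0,0,110],
    [0,-7.8,1.35,0,0,0,110],
  ],
)

```text
clock: 27.3
position: [609.4, 229.1, 28.2]
ee_rot: [0.746, -0.661, 0.056, -0.061]
contact_force: [-6.0, -0.8, 5.2]
gripper_width: 48.6
```

```bash
python3 bars.py
python3 - <<'E'
from h import *
s=arm.read_state();print(s["joints"].round(3),s["contact_force"].round(1))
E
```

```text
scene bar [218, 182, 52, 36, 510] yaw -0.182 len 134.0 mid [ 545.7 -165.5]
scene bar [380, 267, 17, 16, 104] yaw -0.484 len 33.0 mid [606.4 199.7]
scene bar [406, 275, 19, 12, 124] yaw 0.669 len 35.0 mid [598.7 257.9]
scene bar [363, 285, 70, 29, 654] yaw 0.119 len 130.0 mid [656.7 236.8]
side bar [335, 146, 25, 30, 247] yaw 0.128 len 118.0 mid [652.9 226. ]
side bar [311, 164, 25, 16, 167] yaw 1.049 len 64.0 mid [572.4 200.6]
side bar [360, 239, 22, 47, 383] yaw -0.183 len 134.0 mid [ 540.7 -168.1]
[ 0.644  0.564 -0.346  0.171 -0.525  0.904] [-7.  -1.8  4.6]
```

Emit:
move_arm(
  targets=[
    [0,-0.5,0.09,0,0,0,110],
    [0,-1.0,0.17,0,0,0,110],
    [0,-1.4,0.24,0,0,0,110],
    [0,-1.5,0.26,0,0,0,110],
    [0,-1.5,0.26,0,0,0,110],
    [0,-0.5,0.09,0,0,0,110],
    [0,1.5,-0.3,0,0,0,110],
    [0,4.0,-0.7,0,0,0,110],
    [0,3.5,-5,0,0,0,110],
    [0,2.5,-10,0,0,0,110],
    [0,1.5,-15,0,0,0,110],
    [0,0.5,-20,0,0,0,110],
    [0,0.5,-24,0,0,0,110],
    [0,0.5,-24,0,0,0,110],
  ],
)

```text
clock: 29.15
position: [567.3, 226.4, 269.2]
ee_rot: [0.746, -0.66, 0.058, -0.069]
contact_force: [0.5, 0.6, -0.6]
gripper_width: 48.6
```

```bash
python3 bars.py
python3 - <<'E'
from h import *
s=arm.read_state();print(s["position"].round(1),s["contact_force"].round(1))
for n in("scene","side"):
    im,d=arm.get_image(n)
    X=cloud(n,d);hsv=cv2.cvtColor(im,cv2.COLOR_BGR2HSV).astype(int)
    c=(hsv[...,0]>100)&(hsv[...,0]<128)&(hsv[...,1]>110)&(hsv[...,2]>35)&(abs(X[...,1]-237)<95)&(X[...,0]>560)&(X[...,0]<800)&(X[...,2]<90)
    P=X[c];print(n,np.percentile(P,[1,99],axis=0).round())
    yaw=.12;o=np.array([667.5,238.])
    f=np.array([np.cos(yaw),np.sin(yaw)]);l=np.array([-f[1],f[0]])
    C=[np.r_[o+a*f+b*l,0] for a,b in((-35,70),(-35,-70),(35,-70),(35,70))]
    q=proj(n,C);big=cv2.resize(im,None,fx=3,fy=3)
    cv2.polylines(big,[np.int32((q+.5)*3)],True,(255,0,255),1)
    c0=q.mean(0)*3;x0,y0=int(c0[0]-350),int(max(c0[1]-300,0));cv2.imwrite(f"pics/p_{n}.png",big[y0:y0+560,max(x0,0):x0+720])
    cv2.imwrite(f"pics/pf_{n}.png",im)
for t in ("crate_a_nl","crate_a_nr","crate_a_fl","crate_a_fr"):
    print(t,[ (x["uv"],x["score"]) for x in arm.tip_of(t,"side")][:4])
E
```

```text
scene bar [218, 182, 52, 36, 510] yaw -0.182 len 133.0 mid [ 545.5 -164.9]
scene bar [361, 291, 71, 29, 667] yaw 0.12 len 130.0 mid [671.4 238.2]
side bar [335, 142, 29, 32, 288] yaw 0.128 len 135.0 mid [666.7 235. ]
side bar [359, 239, 23, 47, 387] yaw -0.185 len 132.0 mid [ 540.6 -168.5]
[565.6 225.3 264.4] [-0.4 -0.3 -0.7]
scene [[628. 172.   5.]
 [748. 314.  80.]]
side [[626. 161.  13.]
 [745. 311.  86.]]
crate_a_nl [([448.0, 265.3], 0.85), ([329.1, 188.7], 0.82), ([240.7, 245.4], 0.65), ([297.4, 137.8], 0.56)]
crate_a_nr [([265.5, 217.0], 0.95), ([351.7, 209.8], 0.88), ([301.8, 160.6], 0.71), ([422.5, 233.3], 0.67)]
crate_a_fl [([220.5, 237.3], 0.97), ([346.3, 182.5], 0.86), ([216.5, 177.4], 0.7), ([314.5, 137.5], 0.62)]
crate_a_fr [([369.3, 205.1], 0.97), ([184.2, 201.4], 0.92), ([244.7, 212.5], 0.7), ([408.4, 237.0], 0.7)]
```

View pics/p_scene.png

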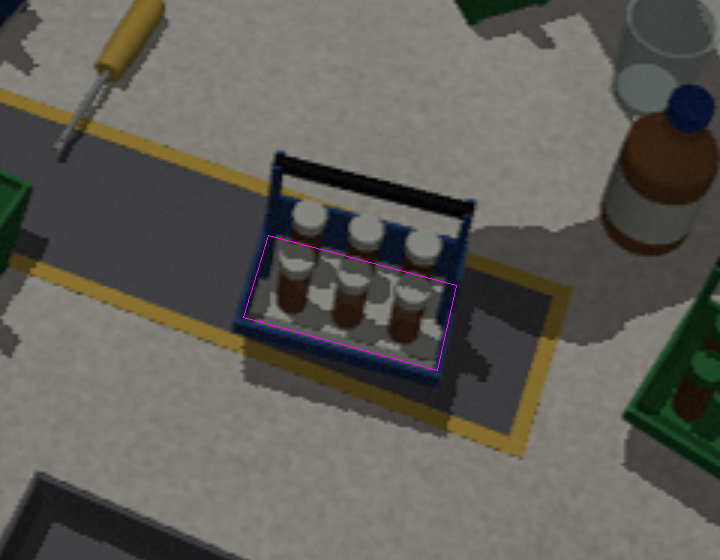

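View pics/p_side.png

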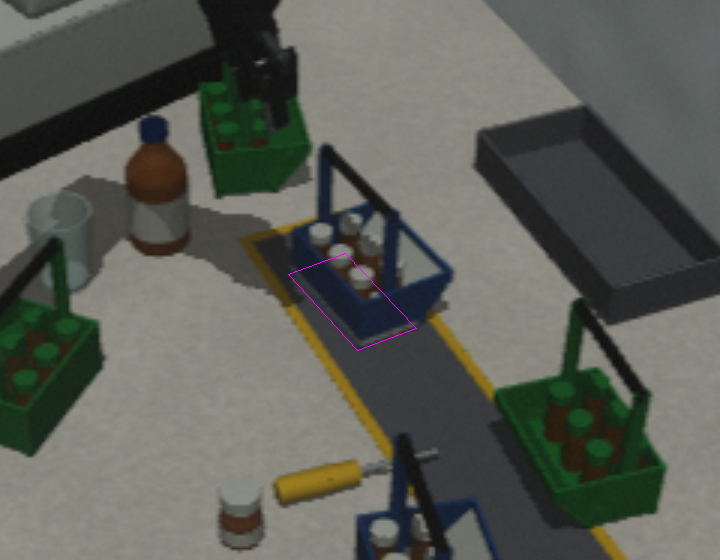

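View pics/pf_scene.png

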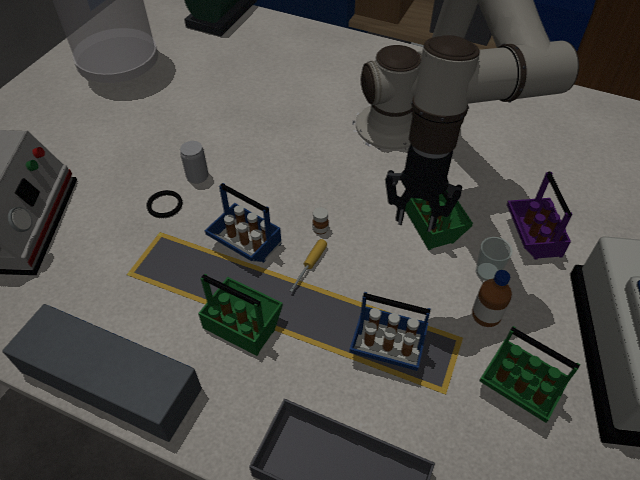

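The outlined base at (667,237), yaw 0.12, lies between the two yellow borders in both views. The other things appear where they were. I'll check the corners the network reports, then hand in.

Run:
```python
from h import *
p=arm.camera_params("side");K=np.array(p["mtx"]);T=np.linalg.inv(np.array(p["world_to_cam"]))
for u,v in((329.1,188.7),(351.7,209.8),(346.3,182.5),(369.3,205.1)):
    r=T[:3,:3]@np.array([(u-K[0,2])/K[0,0],(v-K[1,2])/K[1,1],1]);o=T[:3,3];q=o-r*o[2]/r[2]
    print(q.round(1),"lane x",round(q[0]-(672.8-.021*q[1]),1))
print(arm.read_state()["contact_force"].round(1)); print(arm.job_done())
```

```text
[629.8 289.4   0. ] lane x -36.9
[653.9 170.4   0. ] lane x -15.3
[692.8 296.9   0. ] lane x 26.2
[712.7 169.5   0. ] lane x 43.5
[-0.3  0.5  0.5]
the job is handed in; nothing more can be done
None
```

The job is done and handed in at about 30 s of the 72 s allowed. The stamped carrier stands inside the dispatch lane.

- **Left carrier:** I tipped it to 45.4° and held it there for over 1 s. It has the red stamp underneath. I lowered it gently back to its place.
- **Right carrier:** I tipped it to 45.2° and held it there for over 1 s. Its underside is plain white. After lowering, it stands within about 1 mm of where it was.
- **Push:** I pushed the left carrier low on its near face about 116 mm into the lane, using roughly 5–8 N. It did not tip or turn.

**Last checks:**
- **Base in the lane:** both cameras put the carrier's origin at about (667, 237) mm, turned 0.12 rad. By that measurement the base clears the yellow borders by about 14 mm or more. The network's corner points for it are up to about 15–20 mm off that outline, but all of them also lie inside the lane.
- **Other things:** in the last pictures everything else looks undisturbed. I compared this by eye and did not measure each item.
- **Robot:** it is clear of everything, with no force on the tool.

**What went wrong:** my first approach behind the left carrier, with the tool tilted 30°, ran into a joint range limit and drifted about 20 mm towards it. The force reading rose no higher than about 3 N. I backed off and did the push with 10° of tilt instead.

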